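Slip test on the tilting ramp

ROBOT

A 7-joint arm with a two-finger parallel gripper is mounted at the origin on a cart in front of the work surface, level with it; the furniture and walls round the work are solid. World frame = base frame: x ahead of the robot, y to its left, z up, the work surface at z = 0. Lengths are in m, angles in degrees, forces in N, time in s.
With the tool pointing down it reaches from about 0.425 to 0.875 m from the base axis. Payload 4.7 kg.
Tool frame: the origin (TCP) lies between the finger pads; the fingertips stand 19 mm ahead of it and the grasp point (between the pads) is the TCP; x points along the fingers, z is the direction in which the jaws open and shut, and the axes are right-handed (so a half turn about x gives the same grasp; the last joint's range is limited). The gripper opens to 87 mm and grips with 3 to 60 N. Pads are 19 mm wide; open, the fingers measure 117 mm over their backs; the gripper's body (75 mm by 190 mm) begins 51 mm behind the grasp point.
Start: joints at [-72.015, 18.392, -4.016, 83.108, 1.295, 78.541, -3.26], TCP at [0.192, 0.621, 0.242] pointing down, gripper open.
Joint ranges: [-163.93, 163.93], [-17.29, 119.83], [-79.2, 71.16], [3.27, 140.29], [-89.18, 269.18], [5.43, 117.66], [-154.24, 154.24]. Speed limits (degrees/s): [147.25, 147.25, 180, 180, 180, 180, 180].

INTERFACE

Orientations are given as [roll, pitch, yaw] about the fixed x, y, z axes, in that order (R = Rz(yaw) Ry(pitch) Rx(roll)).
In Python, from cell import monitor, read_camera, camera_model, env, regions_of gives the robot as it stands. The module is installed in compiled form; this text tells all that it offers.
- The arm moves only by the tool step_arm, never from a script. Its argument "deltas" is a list of rows, each a list of 5 numbers: the gripper's target within -1 to 1 (fully open at 1, half-way at 0, shut at -1), then the shift along the tool's x, y, z in m, then the turn about the tool's x in degrees. A call has 1 to 12 rows; each row is the pose to reach, as a shift and turn from the pose commanded when the call began, along the tool's axes at that moment; what a row does not reach only later rows make up. A row lasts 1/8 s, in which the tool goes at most 62.5 mm and 10.7 degrees, less where a joint would pass 70% of its speed; a pose out of reach is approached as far as the arm can. A call with a gripper value outside its range is refused whole. The fingers move at their own pace and stop on an object; "newtons" is the grip in N (left out, the last holds). Time passes only in rows, so rows that repeat a pose let the fingers close. It gives the time, the measured TCP pose, the force and the opening at its end, in the units of the state.
- monitor.get_obs(): the state, without advancing time (a new reading comes with each control period).
- read_camera(name): name is "scene" or "top" or "wrist"; returns (picture, depth): 420x560x3 uint8, red, green, blue; 420x560 float32, m along the optical axis (not along the pixel's ray), 0 where there is no reading.
- camera_model(name): a dict with "fx", "fy", "cx", "cy" (pixels), "xyz" and "attitude" of the camera in the world. Camera axes: x right, y down, z forward; pixel columns grow to the right and rows downward; lengths in m; the calibration is good to about 2 mm. A picture is of the moment at which its call begins: read the wrist's pose just before it. camera_model takes no time and is no camera call; for the wrist camera it gives the pose at the moment of the call.
- env.sign_off(): hands the job in, once; it reports no verdict.
Trained networks look in the newest picture that a camera, given by its name, has taken for a name from the list of things; names that differ only in an ending like _2 or _b are one class to them, and where a whole thing is asked for, a point or a joint stands for the part that bears it (a point fixed in the world has none). Each returns a list of dicts, best first, with "p" (0 to 1); they miss things now and then, are a little off and sometimes report something else, mostly with a low value. They report only what shows in the picture. A call takes as long as a camera call.
- regions_of(camera, thing): "pixels" (420x560 bool, what is visible of it) and "pixel" ([column, row] in pixels, amid what is visible of it).
The state is a dict: "time_s": time; "qpos": joint angles; "joint_velocities": joint speeds; "effort": joint torques, N m; "tool_pos": TCP position; "tool_rot": TCP orientation; "force": force on the tool from outside, world axes, zero at the start; "wrist_torque": the same for the moment, N m; "grip_width": finger opening in m.
Only numpy, scipy, OpenCV 4.12 (cv2) and the standard library are available. Lean on these libraries where they do the work, as an engineer would, in place of code of your own. Each camera call takes 0.05 s, during which the arm holds its last target. There are 200 camera calls.

TASK

Raise the tilting ramp by its red knob until the dark wooden offcut slides down to the stop strip at the hinged end, and leave the ramp standing at that angle. Do not tilt so far that the cork-topped sanding block beside it slides too, and do not touch either block.

Things in the scene. Friction and masses are not known exactly. Their poses are not given: they have to be found in the camera images.
- ramp (a joint): Tilt of the slip tester's white ramp in rad, 0 = level (the start), at most 0.95. A board 195 x 150 mm on a fixed base, hinged at the end far from the robot; its near end rises. The stiff hinge stays where it is left; raising takes 5 to 8 N at the red knob. A dark stop strip 28 mm high stands at the hinged end.
- ramp_handle (a point): Middle of the red knob (a drum 24 mm across, its axis y, with flat sides 24 mm apart in y) on a 10 mm rod at the ramp's near end; at first 50 mm above the worktop. Frame turns with the ramp: x along the ramp to the hinge (away from the robot), z up. In it: ramp's near edge x = 50 mm, hinge axis x = 245, z = -26, ramp surface z = -20, stop strip's face x = 233.
- offcut: Dark red-brown wooden offcut, 45 x 90 x 30 mm, lying lengthwise on the ramp's near half, left or right; origin at the centre of its underside, y along its length. It starts to slide at 8 to 27 degrees of tilt (varies). Against the stop strip its origin is at about x = 188 mm in the ramp_handle frame, about 73 mm farther than at the start.
- sanding_block: Sanding block, cork on top and dark wood below, 65 x 112 x 36 mm, lying lengthwise beside the offcut on the ramp; origin at the centre of its underside, y along its length. It grips better: it starts to slide only about 9 degrees or more after the offcut does.

How it is judged (in metres and radians):
On the way, in this order (a step that is already met when the one before it is completed fails the run):
1. the ramp is being raised with the offcut still on its upper half (value of joint ramp above 0.08 rad and x of offcut in the frame of ramp_handle below 0.145 m), for 0.05 s.
2. the offcut has slid down the tilted ramp to the stop strip, the sanding block has stayed up (x of offcut in the frame of ramp_handle above 0.17 m and value of joint ramp above 0.12 rad and x of sanding_block in the frame of ramp_handle below 0.15 m and z of offcut in the frame of ramp_handle between -0.034 and -0.006 m), for 0.2 s.
At the end, for the whole second after the job is handed in: The ramp stands still, tilted by more than 0.12 rad; the offcut lies at rest on it within 18 mm of the stop strip; the sanding block lies at rest on the upper half (its origin less than 150 mm along x from the red knob, at most about 27 to 43 mm from where it lay) (all of step 2 and linear speed of each of offcut, sanding_block below 0.02 m/s and velocity of joint ramp between -0.05 and 0.05 rad/s); the robot touches nothing.
It fails at once if the sanding block slides down (its origin more than 150 mm along x from the red knob) (not (x of sanding_block in the frame of ramp_handle below 0.15 m)).
It fails at once if the robot touches the offcut (contact force between any of the fingers, the arm and offcut above 2 N).
It fails at once if the robot touches the sanding block (contact force between any of the fingers, the arm and sanding_block above 2 N).
It also fails if it takes over 51 s, if anything falls off the work surface, if the arm or the gripper's body presses on something with over 40 N, if the wrist force passes 120 N, or if a joint passes its speed limit or range.

## Working session

There is one attempt and no reset: what is moved stays moved. The work goes in short steps, Python scripts to look and compute and a tool call to move; the robot and the scene stay as the last step left them, time stands still between calls to the robot, and variables do not carry over. Pictures are saved under pics/ and viewed, about 8 in all and at most 12, crops included, and the job is handed in when it is done.

Besides the shell and the picture viewer there is one more tool, called after "Call:" as name(argument=value, ...) on one line, values as JSON. step_arm: Moves the arm, as the interface text tells. Its arguments: {"type":"object","properties":{"deltas":{"type":"array"},"newtons":{"type":"number"}},"required":["deltas"]}

```bash
mkdir -p pics; cat > h.py <<'E'
import numpy as np, cv2
from scipy.spatial.transform import Rotation as R
from cell import monitor, read_camera, camera_model, env, regions_of
def rot(a): 
    a=np.array(a,float)
    return a if a.shape==(3,3) else R.from_euler('xyz',a,degrees=True).as_matrix()
def cloud(cam,depth):
    m=camera_model(cam); v,u=np.mgrid[:420,:560]
    p=np.stack([(u-m['cx'])/m['fx']*depth,(v-m['cy'])/m['fy']*depth,depth],-1)
    return p@rot(m['attitude']).T+np.array(m['xyz'])
E
python3 - <<'E'
from h import *
print(monitor.get_obs()); print(camera_model('top'),camera_model('scene'))
ims=[]
for c in ['scene','top']:
    im,d=read_camera(c); P=cloud(c,d); ims.append(im)
    for t in ['ramp','ramp_handle','offcut','sanding_block']:
        for r in regions_of(c,t)[:2]:
            q=P[r['pixels']&(d>0)]
            if len(q): print(c,t,round(r['p'],2),r['pixel'],len(q),np.median(q,0).round(3),np.percentile(q,2,axis=0).round(3),np.percentile(q,98,axis=0).round(3))
for n,i in zip('st',ims): cv2.imwrite(f'pics/{n}0.png',i[...,::-1])
E
```

```text
{'time_s': 0.0, 'qpos': array([-72.01300954,  18.44034399,  -4.01726204,  83.17611954,
         1.29582526,  78.53978015,  -3.25933516]), 'joint_velocities': array([ 0.08782578, -0.06202521, -0.01039188,  0.08693298,  0.00478499,
       -0.01213923,  0.03077249]), 'effort': array([-3.92361089e-04, -4.91282845e+01, -4.04031146e-01, -3.12536752e+01,
       -6.39715372e-02,  4.37125191e-02,  1.63965565e-04]), 'tool_pos': array([0.19186353, 0.62049165, 0.24043649]), 'tool_rot': array([-176.89922463,   89.88889133, -104.0739666 ]), 'force': array([ 0.30528726, -0.27951374,  0.07935987]), 'wrist_torque': array([-0.07903892, -0.03261596, -0.01072007]), 'grip_width': 0.08672738624784447}
{'fx': 437.98685239743014, 'fy': 437.98685239743014, 'cx': 286.37857477859933, 'cy': 213.74413641217336, 'xyz': array([0.45179419, 0.15101337, 0.91413964]), 'attitude': array([-1.72748767e+02,  1.65981313e-01, -9.10285597e+01])} {'fx': 473.03655502241554, 'fy': 473.03655502241554, 'cx': 279.6025073489585, 'cy': 209.0829739354257, 'xyz': array([0.32396266, 0.61244819, 0.74404613]), 'attitude': array([-142.31432936,   -0.90480145, -153.76960337])}
scene ramp_handle 0.88 [248.5, 225.4] 5020 [0.616 0.205 0.031] [0.437 0.09  0.019] [0.684 0.278 0.061]
scene offcut 0.81 [245.6, 248.5] 1596 [0.561 0.232 0.06 ] [0.519 0.197 0.032] [0.61  0.258 0.063]
scene sanding_block 0.72 [277.9, 226.7] 2414 [0.526 0.17  0.066] [0.474 0.125 0.033] [0.586 0.204 0.069]
top ramp 0.65 [268.4, 191.3] 4591 [0.612 0.186 0.031] [0.441 0.09  0.027] [0.679 0.272 0.06 ]
top ramp_handle 0.81 [271.3, 193.2] 4966 [0.609 0.186 0.031] [0.442 0.09  0.002] [0.68  0.272 0.06 ]
top offcut 0.6 [247.6, 216.0] 1170 [0.563 0.225 0.06 ] [0.52  0.196 0.03 ] [0.609 0.255 0.064]
top sanding_block 0.91 [280.9, 229.2] 1789 [0.53  0.158 0.066] [0.478 0.121 0.055] [0.583 0.196 0.069]
top sanding_block 0.36 [270.7, 188.5] 4534 [0.613 0.186 0.031] [0.441 0.09  0.027] [0.678 0.272 0.06 ]
```

```bash
python3 - <<'E'
from h import *
im,d=read_camera('top');P=cloud('top',d)
cv2.imwrite('pics/t1.png',cv2.resize(im[90:330,120:440],(800,600))[...,::-1])
red=(im[...,0]>120)&(im[...,1]<70)&(im[...,2]<70)&(d>0)
n,l,s,c=cv2.connectedComponentsWithStats(red.astype(np.uint8))
for i in range(1,n):
    if s[i,4]>15: q=P[l==i]; print(s[i],c[i],np.median(q,0).round(3),q.min(0).round(3),q.max(0).round(3))
# ramp orientation: fit blocks and ramp rect
for t in ['ramp','offcut','sanding_block']:
    r=regions_of('top',t)
    if r:
        q=P[r[0]['pixels']&(d>0)]; z=np.median(q[:,2]); q=q[abs(q[:,2]-z)<.004]
        print(t,z.round(3),cv2.minAreaRect(q[:,:2].astype(np.float32)*1000))
E
```

```text
ramp 0.031 ((570.6116943359375, 183.6173095703125), (157.7017364501953, 219.25238037109375), 70.43286895751953)
offcut 0.06 ((564.0961303710938, 225.21707153320312), (45.226234436035156, 89.9330062866211), 72.6677017211914)
sanding_block 0.066 ((531.736328125, 158.87619018554688), (61.83513259887695, 109.42205047607422), 70.38996887207031)
```

View pics/t1.png

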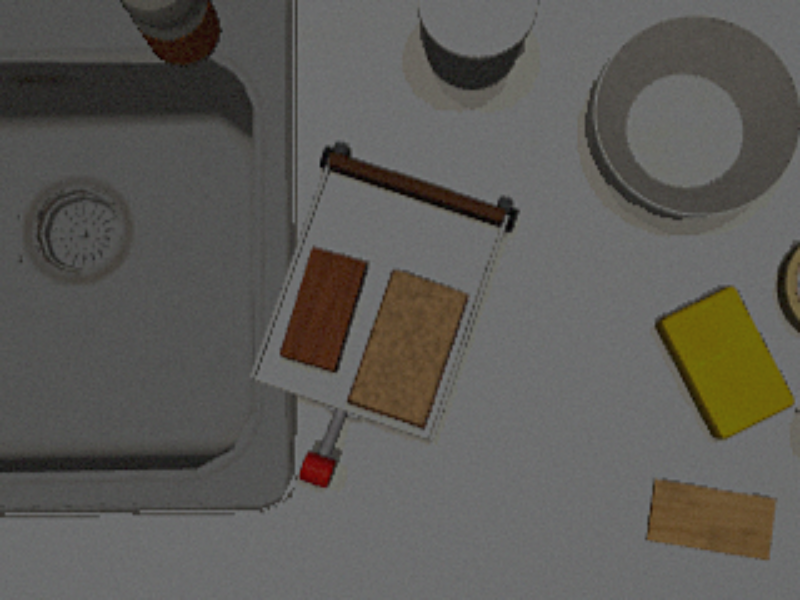

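View pics/s0.png

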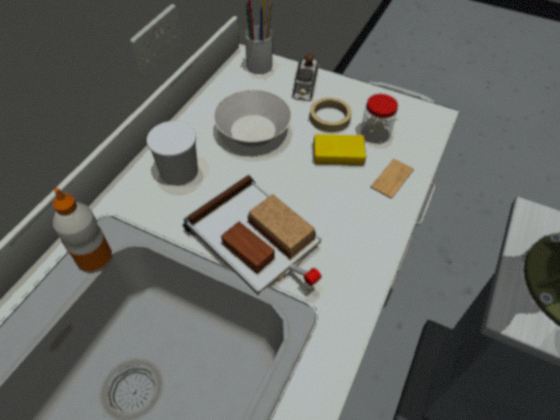

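The top view shows the ramp with the offcut on the left, the sanding block on the right and the red knob at about pixel (247,277). The hinge is up and to the right in the picture, so the ramp's yaw is about −19.5°. The scene view agrees. Next I locate the knob.

```bash
python3 - <<'E'
from h import *
def knob(cam):
    im,d=read_camera(cam);P=cloud(cam,d); f=im.astype(int)
    red=(f[...,0]>80)&(f[...,0]>3.*f[...,1])&(d>0)
    red&=(abs(P[...,0]-.45)<.07)&(abs(P[...,1]-.22)<.07)&(P[...,2]>.02)
    q=P[red]; print(cam,len(q),np.median(q,0).round(4),q.min(0).round(3),q.max(0).round(3))
knob('top');knob('scene')
# ramp surface
im,d=read_camera('top');P=cloud('top',d)
m=(abs(P[...,2]-.031)<.003)&(im.min(-1)>60)&(P[...,0]>.46)&(P[...,0]<.72)&(P[...,1]>.05)&(P[...,1]<.3)
k,l,s,c=cv2.connectedComponentsWithStats(m.astype(np.uint8)); i=1+s[1:,4].argmax()
print(cv2.minAreaRect(P[l==i][:,:2].astype(np.float32)*1000))
o=monitor.get_obs(); M=rot(o['tool_rot']); print(M.round(3)); 
z=M[:,2]; print('tool z yaw',np.degrees(np.arctan2(z[1],z[0])))
E
```

```text
top 109 [0.4371 0.2316 0.0611] [0.427 0.22  0.052] [0.448 0.244 0.066]
scene 140 [0.4376 0.2343 0.0612] [0.428 0.22  0.055] [0.449 0.245 0.065]
((571.0527954101562, 183.505859375), (157.42730712890625, 205.0974884033203), 70.28351593017578)
[[ 0.    -0.955  0.295]
 [ 0.     0.295  0.955]
 [-1.    -0.     0.   ]]
tool z yaw 72.82422421227126
```

Call:
step_arm(deltas=[[1,0.0,-0.043,-0.037,0],[1,0.0,-0.086,-0.075,0],[1,0.0,-0.13,-0.112,1],[1,0.0,-0.174,-0.15,2.5],[1,0.02,-0.218,-0.187,2.5],[1,0.04,-0.261,-0.224,2.5],[1,0.06,-0.305,-0.261,2.5],[1,0.08,-0.3486,-0.2987,2.5],[1,0.09,-0.3486,-0.2987,2.5],[1,0.09,-0.3486,-0.2987,2.5],[1,0.09,-0.3486,-0.2987,2.5]])

```text
time_s: 2.22
tool_pos: [0.4364, 0.2344, 0.1522]
tool_rot: [-14.1, 89.9, 56.4]
force: [0.2, 0.5, 0.4]
grip_width: 0.087
```

```bash
python3 - <<'E'
from h import *
im,d=read_camera('wrist');P=cloud('wrist',d); f=im.astype(int)
cv2.imwrite('pics/w1.png',im[...,::-1])
red=(f[...,0]>80)&(f[...,0]>3.*f[...,1])&(d>0)&(P[...,2]>.02)&(P[...,2]<.08)
q=P[red]
if len(q): print(len(q),np.median(q,0).round(4),q.min(0).round(3),q.max(0).round(3),cv2.minAreaRect(q[:,:2].astype(np.float32)*1000))
o=monitor.get_obs();M=rot(o['tool_rot']);print(o['tool_pos'],M.round(3))
if len(q): print('in tool',((q-o['tool_pos'])@M).min(0),((q-o['tool_pos'])@M).max(0))
E
```

```text
566 [0.4382 0.2341 0.0599] [0.426 0.22  0.049] [0.452 0.246 0.064] ((438.8255310058594, 232.51841735839844), (22.107006072998047, 20.191394805908203), 70.19044494628906)
[0.4365045  0.23443043 0.15227471] [[ 0.001 -0.943  0.334]
 [ 0.001  0.334  0.943]
 [-1.    -0.     0.001]]
in tool [ 0.08873903 -0.01292808 -0.01222181] [0.10283979 0.00730393 0.00994091]
```

View pics/w1.png

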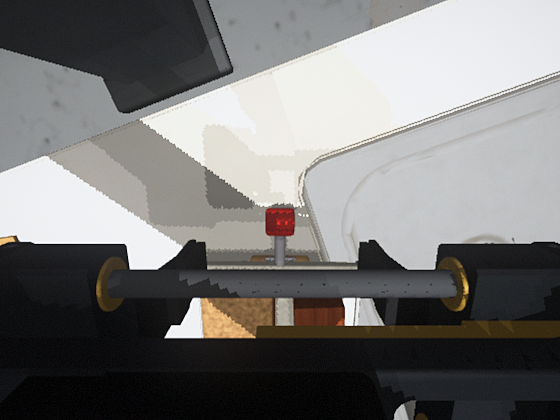

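The knob is at pixel (280,220) in the wrist view, centred between the fingers to within 3 mm. I'll go down to it and grip.

Call:
step_arm(deltas=[[1,0.03,-0.003,-0.001,0],[1,0.06,-0.003,-0.001,0],[1,0.085,-0.003,-0.001,0],[1,0.102,-0.003,-0.001,0],[1,0.102,-0.003,-0.001,0],[-1,0.102,-0.003,-0.001,0],[-1,0.102,-0.003,-0.001,0],[-1,0.102,-0.003,-0.001,0],[-1,0.102,-0.003,-0.001,0],[-1,0.102,-0.003,-0.001,0],[-1,0.102,-0.003,-0.001,0]], newtons=20)

```text
time_s: 3.65
tool_pos: [0.4394, 0.2307, 0.0496]
tool_rot: [-20.7, 90.0, 49.6]
force: [0.1, 0.0, -0.9]
grip_width: 0.0349
```

Call:
step_arm(deltas=[[-1,0,0,0,0],[-1,0,0,0,0],[-1,0,0,0,0],[-1,-0.0043,-0.0005,0,0],[-1,-0.0085,-0.0011,0,0],[-1,-0.0128,-0.0017,0,0],[-1,-0.017,-0.0024,0,0],[-1,-0.0213,-0.0032,0,0],[-1,-0.0255,-0.0041,0,0],[-1,-0.0297,-0.005,0,0],[-1,-0.0297,-0.005,0,0]])

```text
time_s: 5.03
tool_pos: [0.4438, 0.2298, 0.0793]
tool_rot: [26.2, 89.9, 96.5]
force: [0.4, 5.1, -4.1]
grip_width: 0.0237
```

```bash
cat > look.py <<'E'
from h import *
import sys
H0=np.array([.4385,.2325,.05]); ax=np.array([.943,-.334])
def chk(cam='top',save=None):
    o=monitor.get_obs(); im,d=read_camera(cam);P=cloud(cam,d)
    if save: cv2.imwrite(save,im[...,::-1])
    # tilt from the ramp surface / hinge frame: s along ramp from start knob, horizontal
    tip=np.array(o['tool_pos']); dz=tip[2]-.0496
    from scipy.optimize import brentq
    a=brentq(lambda a:.245*np.sin(a)+.026*np.cos(a)-.026-dz,-.1,1.2)
    hinge=np.r_[H0[:2]+.245*ax,.024]
    X=np.r_[np.cos(a)*ax,-np.sin(a)];Z=np.r_[np.sin(a)*ax,np.cos(a)]
    print('t',round(o['time_s'],2),'tilt',round(np.degrees(a),2),'F',np.round(o['force'],1),'w',round(o['grip_width'],4))
    for t in ['offcut','sanding_block']:
        for r in regions_of(cam,t)[:1]:
            q=P[r['pixels']&(d>0)]-hinge; x=q@X+.245; z=q@Z-.026
            top=.01 if t=='offcut' else .016
            k=abs(z-top)<.006; 
            print(t,round(r['p'],2),k.sum(),'x mid',((np.percentile(x[k],3)+np.percentile(x[k],97))/2).round(4) if k.sum() else None,'range',np.percentile(x,[3,97]).round(3),'z med',np.median(z).round(4))
if __name__=='__main__':
    for c in ['top','scene']: chk(c,*( [f'pics/{sys.argv[1]}_{c}.png'] if len(sys.argv)>1 else []))
E
python3 look.py
```

```text
t 5.03 tilt 7.0 F [ 0.4  5.1 -4.1] w 0.0237
offcut 0.61 1022 x mid 0.1189 range [0.076 0.16 ] z med 0.0103
sanding_block 0.73 1806 x mid 0.1114 range [0.057 0.163] z med 0.0159
t 5.17 tilt 7.0 F [ 1.2  4.4 -3.6] w 0.024
offcut 0.89 1067 x mid 0.1225 range [0.081 0.163] z med 0.0105
sanding_block 0.97 1325 x mid 0.1174 range [0.071 0.164] z med 0.0162
```

Call:
step_arm(deltas=[[-1,-0.0021,-0.0005,0,0],[-1,-0.0042,-0.001,0,0],[-1,-0.0042,-0.001,0,0],[-1,-0.0063,-0.0016,0,0],[-1,-0.0083,-0.0021,0,0],[-1,-0.0083,-0.0021,0,0],[-1,-0.0083,-0.0021,0,0],[-1,-0.0083,-0.0021,0,0]])

```text
time_s: 6.32
tool_pos: [0.4456, 0.2292, 0.0873]
tool_rot: [38.0, 89.9, 108.4]
force: [1.0, 4.9, -4.8]
grip_width: 0.0238
```

```bash
python3 look.py
```

```text
t 6.33 tilt 8.93 F [ 1.   4.9 -4.8] w 0.0238
offcut 0.81 1048 x mid 0.1196 range [0.076 0.161] z med 0.0102
sanding_block 0.79 1795 x mid 0.1109 range [0.057 0.162] z med 0.0159
t 6.47 tilt 8.93 F [ 1.5  5.9 -4.3] w 0.0238
offcut 0.69 980 x mid 0.123 range [0.084 0.161] z med 0.0105
sanding_block 0.93 1300 x mid 0.1184 range [0.073 0.164] z med 0.0163
```

Call:
step_arm(deltas=[[-1,-0.0021,-0.0006,0,0],[-1,-0.0041,-0.0012,0,0],[-1,-0.0041,-0.0012,0,0],[-1,-0.0062,-0.0018,0,0],[-1,-0.0083,-0.0024,0,0],[-1,-0.0083,-0.0024,0,0],[-1,-0.0083,-0.0024,0,0],[-1,-0.0083,-0.0024,0,0]])

```text
time_s: 7.62
tool_pos: [0.4477, 0.2284, 0.0956]
tool_rot: [51.1, 89.9, 121.5]
force: [0.8, 5.9, -4.2]
grip_width: 0.024
```

```bash
python3 look.py
```

```text
t 7.62 tilt 10.92 F [ 0.8  5.9 -4.2] w 0.024
offcut 0.78 1039 x mid 0.1194 range [0.076 0.162] z med 0.0102
sanding_block 0.64 1792 x mid 0.1103 range [0.058 0.161] z med 0.0157
t 7.78 tilt 10.92 F [ 0.9  5.2 -4.8] w 0.0239
offcut 0.76 948 x mid 0.125 range [0.084 0.163] z med 0.0105
sanding_block 0.68 1275 x mid 0.1195 range [0.075 0.166] z med 0.0162
```

Call:
step_arm(deltas=[[-1,-0.0021,-0.0007,0,0],[-1,-0.0041,-0.0013,0,0],[-1,-0.0041,-0.0013,0,0],[-1,-0.0062,-0.002,0,0],[-1,-0.0082,-0.0027,0,0],[-1,-0.0082,-0.0027,0,0],[-1,-0.0082,-0.0027,0,0],[-1,-0.0082,-0.0027,0,0]])

```text
time_s: 8.93
tool_pos: [0.4501, 0.2276, 0.1037]
tool_rot: [62.3, 89.9, 132.7]
force: [0.3, 5.5, -5.4]
grip_width: 0.0239
```

```bash
python3 look.py
```

```text
t 8.93 tilt 12.91 F [ 0.3  5.5 -5.4] w 0.0239
offcut 0.58 1006 x mid 0.1201 range [0.076 0.162] z med 0.0102
sanding_block 0.74 1764 x mid 0.1097 range [0.057 0.16 ] z med 0.0157
t 9.07 tilt 12.9 F [ 1.8  5.8 -4.7] w 0.0242
offcut 0.65 894 x mid 0.1258 range [0.083 0.164] z med 0.0103
sanding_block 0.73 1211 x mid 0.1202 range [0.077 0.165] z med 0.0163
```

Call:
step_arm(deltas=[[-1,-0.002,-0.0007,0,0],[-1,-0.004,-0.0014,0,0],[-1,-0.004,-0.0014,0,0],[-1,-0.006,-0.0022,0,0],[-1,-0.0081,-0.003,0,0],[-1,-0.0081,-0.003,0,0],[-1,-0.0081,-0.003,0,0],[-1,-0.0081,-0.003,0,0]])

```text
time_s: 10.22
tool_pos: [0.4527, 0.2266, 0.1117]
tool_rot: [73.2, 89.9, 143.6]
force: [0.6, 6.0, -4.4]
grip_width: 0.0239
```

```bash
python3 look.py
```

```text
t 10.22 tilt 14.89 F [ 0.6  6.  -4.4] w 0.0239
offcut 0.6 1027 x mid 0.12 range [0.076 0.163] z med 0.01
sanding_block 0.93 1808 x mid 0.1107 range [0.057 0.162] z med 0.0155
t 10.38 tilt 14.89 F [-0.2  5.6 -4.8] w 0.024
offcut 0.92 806 x mid 0.1283 range [0.084 0.163] z med 0.0104
sanding_block 0.94 1159 x mid 0.1217 range [0.079 0.169] z med 0.0162
```

Call:
step_arm(deltas=[[-1,-0.002,-0.0008,0,0],[-1,-0.004,-0.0016,0,0],[-1,-0.004,-0.0016,0,0],[-1,-0.006,-0.0024,0,0],[-1,-0.008,-0.0032,0,0],[-1,-0.008,-0.0032,0,0],[-1,-0.008,-0.0032,0,0],[-1,-0.008,-0.0032,0,0]])

```text
time_s: 11.52
tool_pos: [0.4556, 0.2255, 0.1196]
tool_rot: [78.2, 89.9, 148.6]
force: [0.5, 5.9, -4.5]
grip_width: 0.0241
```

```bash
python3 look.py
```

```text
t 11.53 tilt 16.88 F [ 0.5  5.9 -4.5] w 0.0241
sanding_block 0.88 1807 x mid 0.1105 range [0.057 0.164] z med 0.0154
t 11.68 tilt 16.89 F [-0.1  5.3 -4.3] w 0.0237
sanding_block 0.76 1078 x mid 0.123 range [0.083 0.165] z med 0.0162
```

```bash
python3 look.py a; python3 -c "
import cv2;cv2.imwrite('pics/a2.png',cv2.resize(cv2.imread('pics/a_top.png')[90:330,120:440],(800,600)))"
```

```text
t 11.82 tilt 16.88 F [ 0.4  5.5 -4.8] w 0.0242
offcut 0.97 977 x mid 0.1206 range [0.076 0.162] z med 0.01
sanding_block 0.9 1788 x mid 0.1102 range [0.057 0.161] z med 0.0155
t 11.97 tilt 16.87 F [-0.3  5.8 -5.6] w 0.0238
offcut 0.71 732 x mid 0.1267 range [0.078 0.162] z med 0.0103
sanding_block 0.7 1084 x mid 0.1229 range [0.083 0.164] z med 0.0162
```

View pics/a2.png

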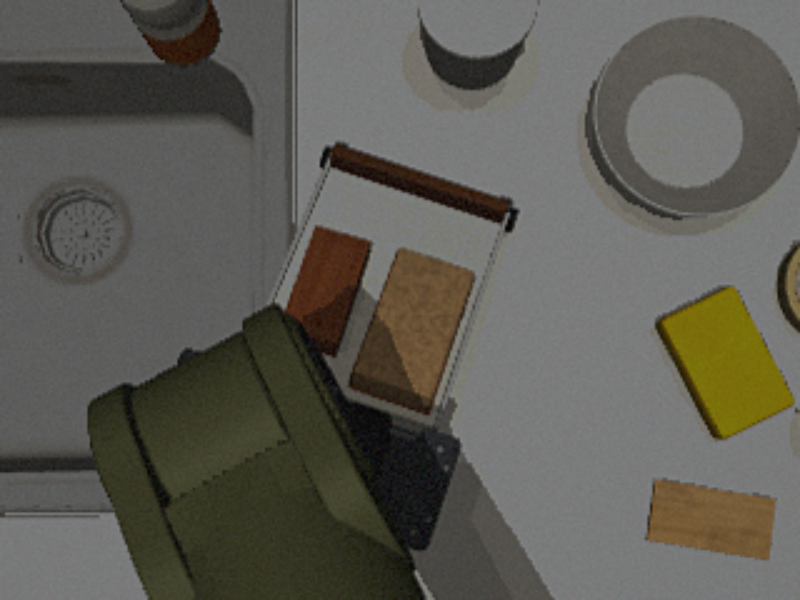

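The offcut still sits on the upper half, at crop (330,290), so the network simply missed it once. I'll keep raising.

Call:
step_arm(deltas=[[-1,-0.002,-0.0009,0,0],[-1,-0.0039,-0.0017,0,0],[-1,-0.0039,-0.0017,0,0],[-1,-0.0059,-0.0026,0,0],[-1,-0.0079,-0.0035,0,0],[-1,-0.0079,-0.0035,0,0],[-1,-0.0079,-0.0035,0,0],[-1,-0.0079,-0.0035,0,0]])

```text
time_s: 13.12
tool_pos: [0.4588, 0.2244, 0.1274]
tool_rot: [82.4, 89.9, 152.7]
force: [0.5, 6.4, -5.2]
grip_width: 0.0233
```

```bash
python3 look.py
```

```text
t 13.12 tilt 18.87 F [ 0.5  6.4 -5.2] w 0.0233
offcut 0.95 956 x mid 0.1209 range [0.077 0.163] z med 0.0099
t 13.28 tilt 18.87 F [-0.9  6.5 -4.5] w 0.0239
offcut 0.84 688 x mid 0.1248 range [0.076 0.163] z med 0.0104
sanding_block 0.95 1012 x mid 0.1252 range [0.087 0.165] z med 0.0161
```

Call:
step_arm(deltas=[[-1,-0.002,-0.0009,0,0],[-1,-0.0039,-0.0019,0,0],[-1,-0.0039,-0.0019,0,0],[-1,-0.0058,-0.0028,0,0],[-1,-0.0078,-0.0038,0,0],[-1,-0.0078,-0.0038,0,0],[-1,-0.0078,-0.0038,0,0],[-1,-0.0078,-0.0038,0,0]])

```text
time_s: 14.42
tool_pos: [0.4622, 0.2232, 0.1352]
tool_rot: [86.0, 89.9, 156.3]
force: [-0.0, 5.5, -4.5]
grip_width: 0.0237
```

```bash
python3 look.py
```

```text
t 14.43 tilt 20.87 F [-0.   5.5 -4.5] w 0.0237
offcut 0.69 897 x mid 0.1209 range [0.078 0.162] z med 0.0099
sanding_block 0.56 1763 x mid 0.1102 range [0.057 0.162] z med 0.0152
t 14.57 tilt 20.87 F [-0.8  5.8 -5.2] w 0.0241
offcut 0.6 623 x mid 0.1251 range [0.076 0.163] z med 0.0101
```

Call:
step_arm(deltas=[[-1,-0.0019,-0.001,0,0],[-1,-0.0038,-0.002,0,0],[-1,-0.0038,-0.002,0,0],[-1,-0.0057,-0.003,0,0],[-1,-0.0076,-0.0041,0,0],[-1,-0.0076,-0.0041,0,0],[-1,-0.0076,-0.0041,0,0],[-1,-0.0076,-0.0041,0,0]])

```text
time_s: 15.72
tool_pos: [0.4658, 0.2219, 0.1427]
tool_rot: [91.4, 89.8, 161.8]
force: [-0.0, 5.5, -3.9]
grip_width: 0.024
```

```bash
python3 look.py
```

```text
t 15.72 tilt 22.84 F [-0.   5.5 -3.9] w 0.024
offcut 0.83 843 x mid 0.1223 range [0.079 0.163] z med 0.0099
sanding_block 0.89 1754 x mid 0.1105 range [0.057 0.163] z med 0.015
t 15.88 tilt 22.85 F [ 0.   6.7 -4.6] w 0.0238
offcut 0.82 537 x mid 0.124 range [0.076 0.163] z med 0.0099
sanding_block 0.76 803 x mid 0.1296 range [0.096 0.165] z med 0.0162
```

Call:
step_arm(deltas=[[-1,-0.0019,-0.0011,0,0],[-1,-0.0037,-0.0021,0,0],[-1,-0.0037,-0.0021,0,0],[-1,-0.0056,-0.0032,0,0],[-1,-0.0075,-0.0043,0,0],[-1,-0.0075,-0.0043,0,0],[-1,-0.0075,-0.0043,0,0],[-1,-0.0075,-0.0043,0,0]])

```text
time_s: 17.02
tool_pos: [0.4697, 0.2205, 0.1501]
tool_rot: [93.5, 89.8, 163.9]
force: [-1.3, 6.1, -5.2]
grip_width: 0.0239
```

```bash
python3 look.py
```

```text
t 17.02 tilt 24.84 F [-1.3  6.1 -5.2] w 0.0239
offcut 0.77 766 x mid 0.124 range [0.086 0.162] z med 0.0097
sanding_block 0.67 1724 x mid 0.1098 range [0.057 0.162] z med 0.0151
t 17.18 tilt 24.84 F [-0.   6.3 -4.6] w 0.0238
offcut 0.91 528 x mid 0.1226 range [0.075 0.165] z med 0.0097
sanding_block 0.71 685 x mid 0.1329 range [0.102 0.166] z med 0.0162
```

Call:
step_arm(deltas=[[-1,-0.0018,-0.0011,0,0],[-1,-0.0037,-0.0022,0,0],[-1,-0.0037,-0.0022,0,0],[-1,-0.0037,-0.0022,0,0],[-1,-0.0037,-0.0022,0,0],[-1,-0.0037,-0.0022,0,0],[-1,-0.0037,-0.0022,0,0],[-1,-0.0037,-0.0022,0,0]])

```text
time_s: 18.32
tool_pos: [0.4717, 0.2197, 0.1538]
tool_rot: [94.3, 89.8, 164.7]
force: [-0.9, 6.3, -5.0]
grip_width: 0.0238
```

```bash
python3 look.py
```

```text
t 18.32 tilt 25.84 F [-0.9  6.3 -5. ] w 0.0238
offcut 0.88 711 x mid 0.1254 range [0.088 0.162] z med 0.0098
sanding_block 0.72 1716 x mid 0.1102 range [0.057 0.162] z med 0.0149
t 18.48 tilt 25.84 F [-1.4  6.  -4.7] w 0.0238
offcut 0.89 489 x mid 0.1212 range [0.075 0.163] z med 0.0093
sanding_block 0.84 635 x mid 0.1343 range [0.103 0.167] z med 0.0163
```

Call:
step_arm(deltas=[[-1,-0.0018,-0.0011,0,0],[-1,-0.0036,-0.0023,0,0],[-1,-0.0036,-0.0023,0,0],[-1,-0.0036,-0.0023,0,0],[-1,-0.0036,-0.0023,0,0],[-1,-0.0036,-0.0023,0,0],[-1,-0.0036,-0.0023,0,0],[-1,-0.0036,-0.0023,0,0]])

```text
time_s: 19.62
tool_pos: [0.4738, 0.2189, 0.1573]
tool_rot: [94.8, 89.8, 165.2]
force: [-2.0, 5.1, -4.6]
grip_width: 0.0239
```

```bash
python3 look.py b
```

```text
t 19.62 tilt 26.82 F [-2.   5.1 -4.6] w 0.0239
offcut 0.79 652 x mid 0.1267 range [0.092 0.162] z med 0.0097
sanding_block 0.67 1700 x mid 0.11 range [0.057 0.162] z med 0.0149
t 19.77 tilt 26.82 F [-1.1  6.7 -3.3] w 0.0236
offcut 0.88 479 x mid 0.1211 range [0.074 0.165] z med 0.0084
sanding_block 0.7 568 x mid 0.1364 range [0.108 0.164] z med 0.0163
```

Call:
step_arm(deltas=[[-1,-0.0018,-0.0012,0,0],[-1,-0.0036,-0.0024,0,0],[-1,-0.0036,-0.0024,0,0],[-1,-0.0036,-0.0024,0,0],[-1,-0.0036,-0.0024,0,0],[-1,-0.0036,-0.0024,0,0],[-1,-0.0036,-0.0024,0,0],[-1,-0.0036,-0.0024,0,0]])

```text
time_s: 20.92
tool_pos: [0.476, 0.2182, 0.1609]
tool_rot: [96.1, 89.8, 166.5]
force: [-1.4, 6.1, -4.4]
grip_width: 0.0241
```

```bash
python3 look.py b; python3 -c "
import cv2;cv2.imwrite('pics/b2.png',cv2.resize(cv2.imread('pics/b_scene.png')[120:330,120:400],(800,600)))"
```

```text
t 20.93 tilt 27.81 F [-1.4  6.1 -4.4] w 0.0241
offcut 0.73 610 x mid 0.1274 range [0.093 0.162] z med 0.0096
sanding_block 0.82 1691 x mid 0.1098 range [0.057 0.162] z med 0.0149
t 21.07 tilt 27.81 F [-1.4  6.2 -5.7] w 0.0237
offcut 0.67 438 x mid 0.1189 range [0.075 0.16 ] z med 0.0094
sanding_block 0.73 478 x mid 0.1381 range [0.112 0.163] z med 0.0163
```

View pics/b2.png

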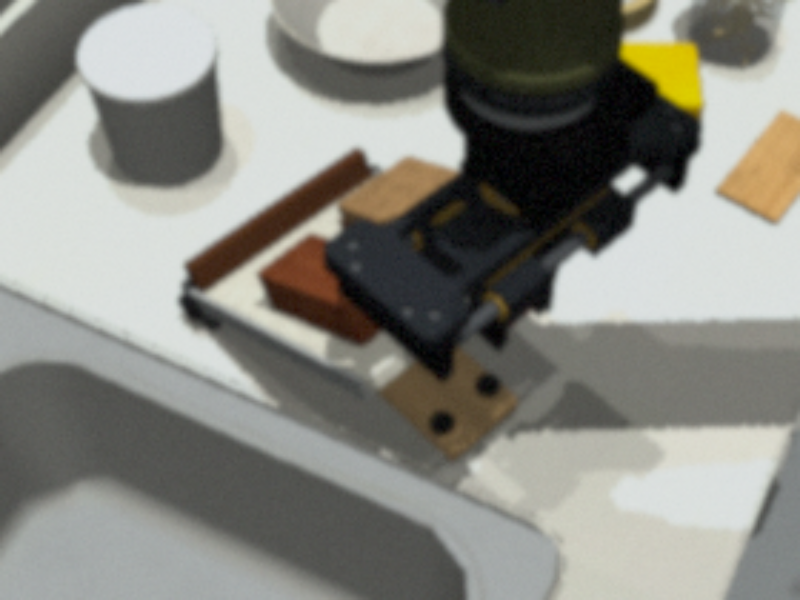

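The offcut at crop (320,290) hasn't slid, and both blocks are still up with the gripper clear of them. I'll go on in 1° steps.

Call:
step_arm(deltas=[[-1,-0.0018,-0.0012,0,0],[-1,-0.0036,-0.0024,0,0],[-1,-0.0036,-0.0024,0,0],[-1,-0.0036,-0.0024,0,0],[-1,-0.0036,-0.0024,0,0],[-1,-0.0036,-0.0024,0,0],[-1,-0.0036,-0.0024,0,0],[-1,-0.0036,-0.0024,0,0]])

```text
time_s: 22.22
tool_pos: [0.4782, 0.2173, 0.1645]
tool_rot: [96.3, 89.8, 166.7]
force: [-0.8, 6.5, -4.9]
grip_width: 0.0234
```

```bash
python3 look.py c
```

```text
t 22.23 tilt 28.82 F [-0.8  6.5 -4.9] w 0.0234
offcut 0.87 581 x mid 0.1295 range [-0.055  0.167] z med 0.0096
sanding_block 0.84 1645 x mid 0.1089 range [0.057 0.159] z med 0.0148
t 22.38 tilt 28.83 F [-2.4  5.7 -2.8] w 0.0237
offcut 0.88 437 x mid 0.1197 range [0.075 0.163] z med 0.0062
sanding_block 0.76 417 x mid 0.1409 range [-0.015  0.165] z med 0.0163
```

```bash
python3 - <<'E'
from h import *
from look import H0,ax
hinge=np.r_[H0[:2]+.245*ax,.024]
im,d=read_camera('top');P=cloud('top',d)
q=P-hinge; s=-(q[...,:2]@ax); z=q[...,2]; y=q[...,:2]@np.array([.334,.943])
# ramp surface near hinge
m=(d>0)&(abs(y)<.065)&(s>.02)&(s<.07)&(z>0)&(z<.06)&(im.min(-1)>60)
k=np.polyfit(s[m],z[m],1); r=z[m]-np.polyval(k,s[m]); print('ramp',m.sum(),np.degrees(np.arctan(k[0])),k[1],r.std())
R_=regions_of('top','sanding_block')[0]['pixels']&(d>0)
S,Zz=s[R_],z[R_]
for _ in range(4):
    k=np.polyfit(S,Zz,1); r=Zz-np.polyval(k,S); g=abs(r)<.004; S,Zz=S[g],Zz[g]
print('block top',len(S),np.degrees(np.arctan(k[0])))
E
```

```text
ramp 774 28.621675019501275 0.007246366000493909 0.0013666801410494847
block top 1469 27.913879569845495
```

Call:
step_arm(deltas=[[-1,-0.0018,-0.0013,0,0],[-1,-0.0035,-0.0025,0,0],[-1,-0.0035,-0.0025,0,0],[-1,-0.0035,-0.0025,0,0],[-1,-0.0035,-0.0025,0,0],[-1,-0.0035,-0.0025,0,0],[-1,-0.0035,-0.0025,0,0],[-1,-0.0035,-0.0025,0,0]])

```text
time_s: 23.62
tool_pos: [0.4805, 0.2165, 0.168]
tool_rot: [96.7, 89.8, 167.1]
force: [-1.3, 6.6, -4.5]
grip_width: 0.0239
```

```bash
python3 look.py c;  python3 -c "
import cv2;cv2.imwrite('pics/c2.png',cv2.resize(cv2.imread('pics/c_top.png')[90:330,120:440],(800,600)))"
```

```text
t 23.62 tilt 29.82 F [-1.3  6.6 -4.5] w 0.0239
offcut 0.76 509 x mid 0.1323 range [0.101 0.165] z med 0.0096
sanding_block 0.94 1651 x mid 0.1103 range [0.057 0.163] z med 0.0147
t 23.77 tilt 29.81 F [-1.   5.7 -3.9] w 0.0237
offcut 0.59 423 x mid 0.1191 range [0.075 0.162] z med 0.0078
sanding_block 0.68 295 x mid 0.1448 range [0.126 0.262] z med 0.0164
```

Call:
step_arm(deltas=[[-1,-0.0018,-0.0013,0,0],[-1,-0.0035,-0.0026,0,0],[-1,-0.0035,-0.0026,0,0],[-1,-0.0035,-0.0026,0,0],[-1,-0.0035,-0.0026,0,0],[-1,-0.0035,-0.0026,0,0],[-1,-0.0035,-0.0026,0,0],[-1,-0.0035,-0.0026,0,0]])

```text
time_s: 24.92
tool_pos: [0.4828, 0.2157, 0.1714]
tool_rot: [97.8, 89.8, 168.2]
force: [-1.7, 5.9, -3.7]
grip_width: 0.0242
```

```bash
python3 look.py c;  python3 -c "
import cv2;cv2.imwrite('pics/c2.png',cv2.resize(cv2.imread('pics/c_top.png')[90:330,120:440],(800,600)))"
```

```text
t 24.93 tilt 30.82 F [-1.7  5.9 -3.7] w 0.0242
offcut 0.89 447 x mid 0.1334 range [0.105 0.163] z med 0.0095
sanding_block 0.57 1623 x mid 0.1096 range [0.057 0.161] z med 0.0148
t 25.07 tilt 30.81 F [-1.9  5.5 -3.9] w 0.0237
offcut 0.71 421 x mid 0.12 range [0.074 0.165] z med 0.0062
sanding_block 0.79 204 x mid 0.1478 range [0.133 0.163] z med 0.0164
```

View pics/c2.png

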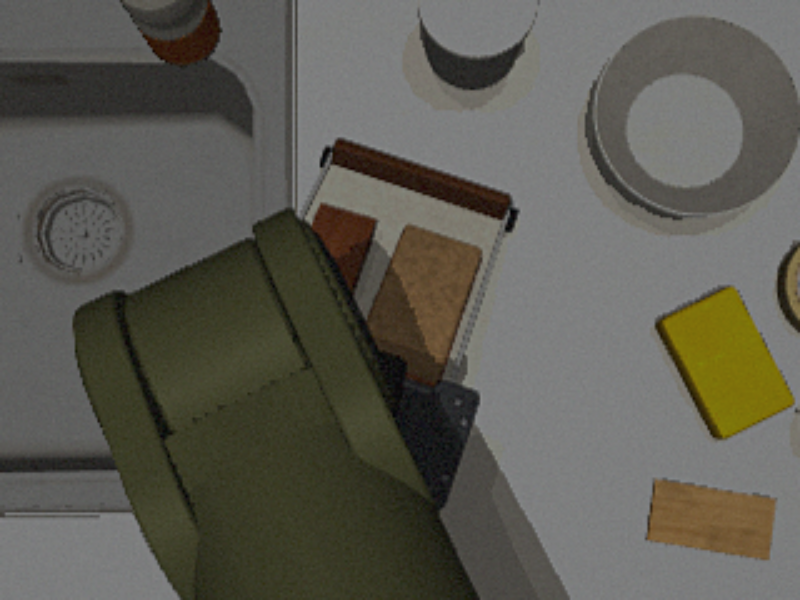

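The offcut's lower end is still at about x = 0.163, and nothing touches the blocks. Raising further.

Call:
step_arm(deltas=[[-1,-0.0017,-0.0013,0,0],[-1,-0.0034,-0.0026,0,0],[-1,-0.0034,-0.0026,0,0],[-1,-0.0034,-0.0026,0,0],[-1,-0.0034,-0.0026,0,0],[-1,-0.0034,-0.0026,0,0]])

```text
time_s: 25.98
tool_pos: [0.4852, 0.2148, 0.1748]
tool_rot: [98.6, 89.7, 168.9]
force: [-2.3, 6.7, -4.3]
grip_width: 0.0241
```

```bash
python3 look.py d
```

```text
t 25.98 tilt 31.8 F [-2.3  6.7 -4.3] w 0.0241
offcut 0.69 418 x mid 0.1353 range [0.104 0.164] z med 0.0096
sanding_block 0.56 1571 x mid 0.1093 range [0.057 0.161] z med 0.0147
t 26.12 tilt 31.8 F [-0.9  6.1 -4.2] w 0.0237
offcut 0.71 409 x mid 0.1191 range [0.075 0.16 ] z med 0.006
sanding_block 0.7 144 x mid 0.1498 range [0.136 0.163] z med 0.0164
```

Call:
step_arm(deltas=[[-1,-0.0017,-0.0013,0,0],[-1,-0.0034,-0.0027,0,0],[-1,-0.0034,-0.0027,0,0],[-1,-0.0034,-0.0027,0,0],[-1,-0.0034,-0.0027,0,0],[-1,-0.0034,-0.0027,0,0]])

```text
time_s: 27.02
tool_pos: [0.4877, 0.2139, 0.1782]
tool_rot: [99.2, 89.7, 169.6]
force: [-1.7, 6.4, -3.6]
grip_width: 0.024
```

```bash
python3 look.py d
```

```text
t 27.02 tilt 32.81 F [-1.7  6.4 -3.6] w 0.024
offcut 0.6 574 x mid 0.1509 range [0.113 0.189] z med 0.0097
sanding_block 0.68 1554 x mid 0.1102 range [0.057 0.164] z med 0.0146
t 27.18 tilt 32.81 F [-3.2  6.  -3.8] w 0.0238
offcut 0.77 518 x mid 0.1594 range [0.115 0.202] z med 0.0078
sanding_block 0.69 103 x mid 0.1543 range [0.143 0.269] z med 0.0163
```

The offcut is sliding. I'll hold still and watch.

Call:
step_arm(deltas=[[-1,0,0,0,0],[-1,0,0,0,0],[-1,0,0,0,0],[-1,0,0,0,0]])

```text
time_s: 27.82
tool_pos: [0.4877, 0.2139, 0.1782]
tool_rot: [99.7, 89.7, 170.1]
force: [-2.5, 6.4, -3.1]
grip_width: 0.0236
```

```bash
python3 look.py e
```

```text
t 27.82 tilt 32.81 F [-2.5  6.4 -3.1] w 0.0236
offcut 0.78 772 x mid 0.1843 range [0.142 0.226] z med 0.0097
sanding_block 0.81 1563 x mid 0.1101 range [0.056 0.162] z med 0.0147
t 27.98 tilt 32.8 F [-2.8  5.8 -4.1] w 0.0239
offcut 0.76 573 x mid 0.1854 range [0.142 0.23 ] z med 0.0078
sanding_block 0.69 71 x mid 0.1549 range [0.147 0.163] z med 0.0165
```

The offcut is at the stop and the sanding block hasn't moved. Now I'll release the knob and retract.

Call:
step_arm(deltas=[[0.0,0,0,0,0],[0.2,0,0,0,0],[0.3,0,0,0,0],[0.3,0,0,0,0],[0.3,-0.01,0.005,0,0],[0.3,-0.03,0.02,0,0],[0.3,-0.06,0.035,0,0],[0.3,-0.09,0.05,0,0],[0.3,-0.12,0.06,0,0],[0.3,-0.14,0.06,0,0],[0.3,-0.14,0.06,0,0]])

```text
time_s: 29.5
tool_pos: [0.434, 0.2333, 0.3215]
tool_rot: [-34.0, 89.7, 36.3]
force: [-0.1, 0.6, -0.3]
grip_width: 0.0564
```

```bash
python3 - <<'E'
from h import *
from look import H0,ax
o=monitor.get_obs();print(o['time_s'],o['tool_pos'],o['force'],o['grip_width'])
hinge=np.r_[H0[:2]+.245*ax,.024]; a=np.radians(32.5)
X=np.r_[np.cos(a)*ax,-np.sin(a)];Z=np.r_[np.sin(a)*ax,np.cos(a)]
for c in ['top','scene','top']:
    im,d=read_camera(c);q=cloud(c,d)-hinge
    if c=='scene': cv2.imwrite('pics/f.png',im[...,::-1])
    f=im.astype(int); red=(f[...,0]>80)&(f[...,0]>3.*f[...,1])&(d>0)&(q[...,2]>.05)&(abs(q[...,0])<.3)&(abs(q[...,1])<.2)
    if red.sum()>10: print(c,'knob top z',np.percentile(q[red][:,2]+.024,95))
    for t in ['offcut','sanding_block']:
        for r in regions_of(c,t)[:1]:
            p=q[r['pixels']&(d>0)]; print(c,t,round(r['p'],2),np.percentile(p@X+.245,[3,50,97]).round(3),np.median(p@Z-.026).round(4))
E
```

```text
29.5 [0.4339965  0.23333735 0.32154517] [-0.09333164  0.56749835 -0.26624585] 0.05638999505511795
top knob top z 0.19056602145178833
top offcut 0.97 [0.142 0.172 0.226] 0.0098
top sanding_block 0.91 [0.057 0.093 0.161] 0.0152
scene knob top z 0.18997163112493698
scene offcut 0.76 [0.142 0.162 0.226] 0.0079
scene sanding_block 0.69 [0.057 0.089 0.16 ] 0.0109
top knob top z 0.19077435023620212
top offcut 0.95 [0.142 0.172 0.228] 0.0098
top sanding_block 0.88 [0.057 0.093 0.16 ] 0.0152
```

View pics/f.png

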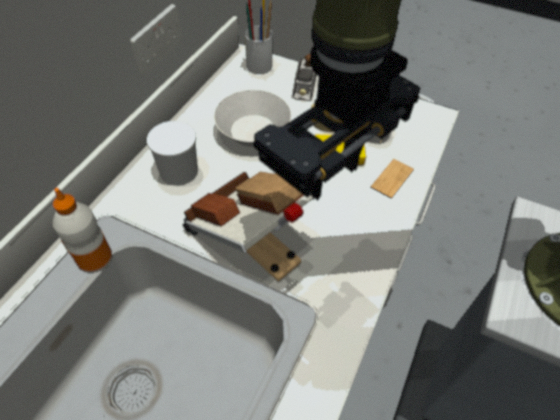

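The ramp stands tilted. The offcut is at the strip (215,208), the sanding block is up at (268,190), and the gripper is clear of the knob (293,212). Handing in.

```bash
python3 -c "
from cell import env; print(env.sign_off())"
```

```text
the job is handed in; nothing more can be done
None
```

The job is handed in: I raised the ramp by its red knob until the offcut slid to the stop strip, then let go and backed the gripper away. The hand-in gave no verdict.

- **Ramp:** the offcut slid at about 33° (0.57 rad), by the tool height. A fit to the camera depth at about 29° read 0.2 to 0.9° lower. After release, the knob's top was at 0.190 m, the same as when I held it, so the ramp stayed put.
- **Offcut:** it lies against the stop strip with its centre at about x = 0.185 m in the knob's frame.
- **Sanding block:** it is still at about x = 0.11 m, where it started.
- **Contact and time:** nothing touched either block as far as the pictures and forces show. The clock read about 30 s of the 51 s allowed.

**Checks that disagreed:**
- The offcut slid later than the stated 8 to 27°.
- The detector missed a block in a few frames.
- While the gripper hid part of the sanding block, the scene camera put its centre too far down the ramp (0.12 to 0.155 m). The top camera held 0.11 m throughout, and both cameras agreed once the view was clear.

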